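# Clear the bead box and set the chart's line guide

### The arm

A 7-joint arm with a two-finger parallel gripper is mounted at the origin on the work surface. World frame = base frame: x ahead of the robot, y to its left, z up, the work surface at z = 0. Lengths are in m, angles in degrees, forces in N, time in s.
With the tool pointing down it reaches from about 0.425 to 0.875 m from the base axis. Payload 4.7 kg.
Tool frame: the origin (TCP) lies midway between the tips of the shut fingers; the grasp point (between the pads) lies 19 mm behind it (env.grip_depth is the distance from the TCP to the grasp point, in m); z points along the fingers, y is the line along which they close (so a half turn about z gives the same grasp; the last joint's range is limited). The gripper opens to 87 mm and grips with 3 to 60 N. Pads are 19 mm wide; open, the fingers measure 117 mm over their backs; the gripper's body (75 mm by 190 mm) begins 51 mm behind the grasp point.
Start: joints at [-71.041, 18.392, -4.016, 83.108, 1.295, 78.541, -3.26], TCP at [0.203, 0.618, 0.223] pointing down, gripper open.
Joint ranges: [-163.93, 163.93], [-17.29, 119.83], [-79.2, 71.16], [3.27, 140.29], [-89.18, 269.18], [5.43, 117.66], [-154.24, 154.24]. Speed limits (degrees/s): [147.25, 147.25, 180, 180, 180, 180, 180].

### API

Orientations are given as [roll, pitch, yaw] about the fixed x, y, z axes, in that order (R = Rz(yaw) Ry(pitch) Rx(roll)).
In Python, from cell import get_obs, optics, env, nets gives the robot as it stands.
- The arm moves only by the shell command python3 -m creep 'ROWS' [FORCE]. ROWS is JSON, a list of rows, each an object of numbers: "wx", "wy", "wz": the turn, a rotation vector about the tool's x, y, z in degrees; "tx", "ty", "tz": the shift along the tool's x, y, z in mm; "gripper": the opening, from -1 (shut) to 1 (fully open). A call has 1 to 5 rows; each row is the pose to reach, as a shift and turn from the pose commanded when the call began, along the tool's axes at that moment; what a row does not reach only later rows make up. A row lasts 1/12 s, in which the tool goes at most 41.7 mm and 7.16 degrees, less where a joint would pass 70% of its speed; a pose out of reach is approached as far as the arm can. A call with a gripper value outside its range is refused whole. The fingers move at their own pace and stop on an object; FORCE is the grip in N (left out, the last holds). Time passes only in rows, so rows that repeat a pose let the fingers close. It gives the time, the measured TCP pose, the force, the opening and the grip force at its end, in the units of the state.
- get_obs(): the state, without advancing time (a new reading comes with each control period).
- optics.read_camera(name): name is "side" or "top"; returns (picture, depth): 400x640x3 uint8, red, green, blue; 400x640 float32, m along the optical axis (not along the pixel's ray), 0 where there is no reading.
- optics.camera_info(name): a dict with "fovy" (degrees; the focal length in pixels is half the picture's height over the tangent of half this angle, whatever the lens; pixels are square), "cx", "cy" (the principal point, pixels), "R" (3x3) and "t" (3): a world point X has camera coordinates R X + t. Camera axes: x right, y down, z forward; pixel columns grow to the right and rows downward; lengths in m; the calibration is good to about 2 mm. A picture is of the moment at which its call begins. camera_info takes no time and is no camera call.
- env.sign_off(): hands the job in; it is judged then, once.
Trained networks look in the newest picture that a camera, given by its name, has taken for a name from the list of things; names that differ only in an ending like _2 or _b are one class to them, and where a whole thing is asked for, a point or a joint stands for the part that bears it (a point fixed in the world has none). Each returns a list of dicts, best first, with "confidence" (0 to 1); they miss things now and then, are a little off and sometimes report something else, mostly with a low value. They report only what shows in the picture. A call takes as long as a camera call.
- nets.look_for(query, camera): "point" ([x, y, z] in m, in world coordinates, good to about 4 mm: the middle of the surface that is visible of it).
- nets.place_of(query, camera): "point" ([x, y, z] in m, in world coordinates, good to about 4 mm: a listed point, or the origin of a listed thing).
The state is a dict: "time_s": time; "qpos": joint angles; "joint_velocities": joint speeds; "effort": joint torques, N m; "tool_pos": TCP position; "tool_rot": TCP orientation; "force": force on the tool from outside, world axes, zero at the start; "wrist_torque": the same for the moment, N m; "grip_width": finger opening in m; "grasp_force": force on a finger pad.
Only numpy, scipy, OpenCV 4.12 (cv2) and the standard library are available. Lean on these libraries where they do the work, as an engineer would, in place of code of your own. Each camera call takes 0.05 s, during which the arm holds its last target. There are 200 camera calls.

### The job

The orange bead box is lying on the sloping pattern board, in the way of the line guide. Lift it off and lay it flat, yellow lid up, on the floor of the green tray, setting it down rather than dropping it; then slide the blue line guide down by its black grip until its white centre line is level with the red row pointer, and let go. Do not shift the pointer, do not push against the lamp above the board, and leave the other things on the table where they stand.

Things in the scene. Friction and masses are not known exactly. Their poses are not given: they have to be found in the camera images.
- easel: Fixed easel, 245 mm deep (x), 270 wide (y). Origin: centre of its footprint, table height; x from its low front to its high back, z up. The board slopes at 30 degrees, rising along +x, 280 mm long. The foot of its face is at x -120, z 22 mm; a lip there is 12 mm wide up the slope, 14 mm high, 200 mm long. The square to the face leans 30 degrees from vertical towards -x.
- box_center (a point): Centre of the loose bead box: orange with a yellow lid, 100 x 46 x 36 mm (x, y, z), mass about 0.11 to 0.23 kg. Axes: x along its length (up the slope at the start), z out of the lid. At the start it lies on the board, underside on the face, its lower end against the lip, and blocks the guide.
- tray: Fixed green open tray, 190 x 160 x 22 mm outside (x, y, z), walls and floor 5 mm thick. Origin: centre of the underside at table height; z up.
- guide_grip (a point): Grip point of the line guide, 34 mm above the board's face. Blue bar, 210 mm (y) x 24 mm, top 10 mm above the face, with a black fin in its middle: 44 mm along the slope (x), 14 thick (y), top 49 mm above the face. Axes: x up the slope, z square out of the board. It slides only along the slope, stays where left, takes about 3 N to move.
- guide_line (a point): The end of the white centre line of the guide, on its top face at the +y end (105 mm in y from guide_grip, 24 mm nearer the board). Axes as guide_grip.
- pointer_tip (a point): Tip of the red row pointer, a small block (26 x 33 mm) at the +y edge of the board. Axes: x up the slope, z square out of the board. The guide's line is level with it when guide_line and this tip have the same place along this x axis.
- guide (a joint): Travel of the line guide down the slope, m: 0 is the top of its travel, growing downwards, 0.135 the bottom.
- lamp: Lamp bar fixed above the board, 285 mm long (y), 26 x 22 mm in section, on thin posts at its ends. Origin: centre of the bar, 266 mm up the slope from the foot of the face and 140 mm square out from it: it bars the guide's grip from straight above; square out from the board the way is free. Axes: x up the slope, z square out of the board.
- thread_cone: Bystander: white thread cone, 84 mm across, 170 mm high. Origin: centre of its underside.
- tumbler: Bystander: blue tumbler, 85 mm across, 161 mm high. Origin: centre of its underside.
- bead_jar: Bystander: orange jar with white cap, 54 mm across, 75 mm high. Origin: centre of its underside.

How it is judged:
By the outcome, as a careful person would: the job done as asked, in the order asked, and still so for the second after the job is handed in, with the robot touching nothing.
It also fails if it takes over 72 s, if anything falls off the work surface, if the arm or the gripper's body presses on something with over 40 N, if the wrist force passes 120 N, or if a joint passes its speed limit or range.

## Working session

There is one attempt and no reset: what is moved stays moved. The work goes in short steps, Python scripts to look and compute and a shell command to move; the robot and the scene stay as the last step left them, time stands still between calls to the robot, and variables do not carry over. Pictures are saved under pics/ and viewed, at most 10 in all, crops included, and the job is handed in when it is done.

```bash
ls; mkdir -p pics
cat > h.py <<'E'
import numpy as np, cv2
from scipy.spatial.transform import Rotation as Ro
from cell import get_obs, optics, env, nets
def cloud(name):
    im,d=optics.read_camera(name); c=optics.camera_info(name)
    f=im.shape[0]/2/np.tan(np.radians(c["fovy"])/2)
    v,u=np.mgrid[:400,:640]
    P=np.stack([(u-c["cx"])/f*d,(v-c["cy"])/f*d,d],-1)
    W=(P-np.array(c["t"]))@np.array(c["R"])
    W[d==0]=np.nan
    return im,W
def pose():
    o=get_obs(); return np.array(o["tool_pos"]),Ro.from_euler('xyz',o["tool_rot"],degrees=True)
def move(p,R):
    """shift (mm, tool axes) and rotvec (deg, tool axes) to target"""
    p0,R0=pose(); 
    return np.round(R0.inv().apply(np.array(p)-p0)*1000,1),np.round(np.degrees((R0.inv()*R).as_rotvec()),2)
E
python3 - <<'E'
from h import *
ims=[]
for c in("side","top"):
    im,W=cloud(c); cv2.imwrite(f"pics/{c}0.png",im[:,:,::-1]); np.save(f"{c}0.npy",W)
    for q in("easel","box_center","tray","guide_grip","guide_line","pointer_tip","lamp","thread_cone","tumbler","bead_jar"):
        r=nets.place_of(q,c); print(c,q,[(np.round(x["point"],3).tolist(),round(x["confidence"],2)) for x in r[:2]])
o=get_obs();print(o)
E
```

```text
pics
side easel [([0.583, -0.156, -0.002], 0.75)]
side box_center [([0.538, -0.214, 0.066], 0.9), ([0.484, -0.118, 0.104], 0.66)]
side tray [([0.54, 0.168, -0.005], 0.74), ([0.542, -0.219, 0.065], 0.3)]
side guide_grip [([0.579, -0.162, 0.128], 0.56)]
side guide_line [([0.486, -0.118, 0.099], 0.81)]
side pointer_tip [([0.461, -0.168, 0.07], 0.65)]
side lamp [([0.596, -0.119, 0.273], 0.57)]
side thread_cone [([0.788, 0.022, 0.004], 0.51)]
side tumbler [([0.628, 0.478, -0.001], 0.64)]
side bead_jar [([0.508, -0.473, 0.007], 0.94)]
top easel [([0.583, -0.16, 0.001], 0.56)]
top box_center [([0.538, -0.214, 0.068], 0.84), ([0.579, -0.161, 0.123], 0.74)]
top tray [([0.537, 0.171, -0.0], 0.61), ([0.511, -0.472, -0.005], 0.29)]
top guide_grip [([0.581, -0.165, 0.126], 0.76)]
top guide_line [([0.484, -0.113, 0.106], 0.87)]
top pointer_tip [([0.46, -0.168, 0.072], 0.38)]
top lamp [([0.6, -0.114, 0.276], 0.64)]
top thread_cone [([0.792, 0.023, -0.001], 0.59)]
top tumbler [([0.622, 0.479, -0.001], 0.92)]
top bead_jar [([0.51, -0.474, -0.003], 0.8), ([0.598, -0.115, 0.275], 0.65)]
{'time_s': 1.1, 'qpos': array([-71.0419771 ,  18.39188324,  -4.01703669,  83.10726   ,
         1.29722639,  78.54028327,  -3.25971538]), 'joint_velocities': array([ 0.02849038,  0.05204396,  0.14098741, -0.07538734, -0.06354493,
        0.01023571, -0.03564127]), 'effort': array([ 1.77481465e-04, -4.91099989e+01, -4.02974524e-01, -3.12776899e+01,
       -6.37258776e-02,  3.38985049e-02,  8.73059321e-06]), 'tool_pos': array([0.20252023, 0.61767424, 0.22258968]), 'tool_rot': array([1.79994167e+02, 4.56338070e-03, 1.61852382e+02]), 'force': array([ 0.00357647, -0.20819307, -1.1625744 ]), 'wrist_torque': array([-0.00787512, -0.0123695 , -0.04711034]), 'grasp_force': 0.0, 'grip_width': 0.08703064073339431}
```

View pics/side0.png

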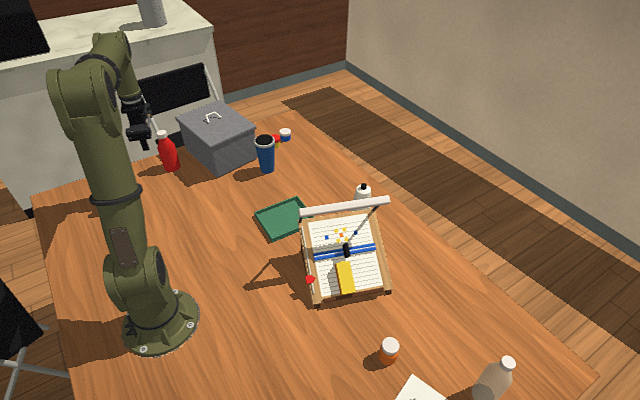

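View pics/top0.png

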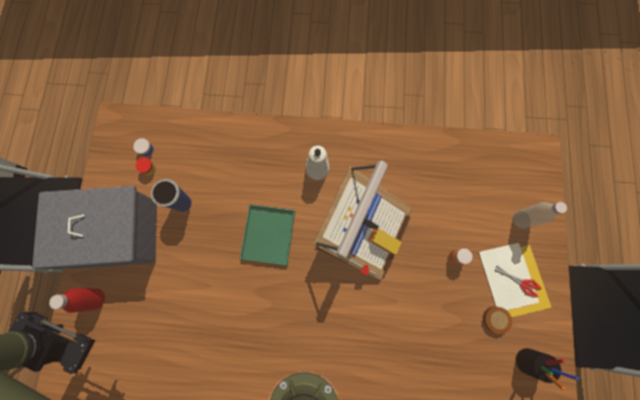

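The side view shows the orange/yellow box at about (345,278) below the blue guide (345,250), the red pointer at (310,280), the lamp bar at (345,208) and the tray at (283,218). The top view agrees: box (386,241), guide fin (372,222), lamp (362,208), tray (268,236). The nets match both pictures. Next I'll refine by colour and depth.

Run:
```python
from h import *
for c in("side","top"):
    im=cv2.imread(f"pics/{c}0.png"); W=np.load(f"{c}0.npy"); H=cv2.cvtColor(im,cv2.COLOR_BGR2HSV).astype(int)
    near=(np.linalg.norm(W[...,:2]-[0.56,-0.17],axis=-1)<0.2)&(W[...,2]>0.02)
    h,s,v=H[...,0],H[...,1],H[...,2]
    def yaw(P,ax=0):
        Q=P-np.median(P,0); w=np.linalg.svd(Q[:,:2])[2][0]; return np.degrees(np.arctan2(w[1],w[0]))
    def rep(n,m):
        P=W[m]; print(c,n,len(P),np.round(np.median(P,0),4),np.round(P.mean(0),4),"yaw",round(yaw(P),1)); return P
    face=near&(s<50)&(v>150)&(W[...,2]<0.17)
    P=W[face]; 
    for _ in range(4):
        m=P.mean(0); n=np.linalg.svd(P-m)[2][2]; n*=np.sign(n[2]); P=P[abs((P-m)@n)<0.006]
    print(c,"normal",n.round(3),"tilt",np.degrees(np.arccos(n[2])).round(1),"yaw up",np.degrees(np.arctan2(-n[1],-n[0])).round(1),len(P), "d",(m@n).round(4))
    B=rep("blue",near&(h>100)&(h<125)&(s>120)&(W[...,2]<0.14)); print(((B-m)@n).round(3)[:5])
    Y=rep("yellow",near&(h>18)&(h<32)&(s>190)&(W[...,2]<0.12)&(W[...,1]<-0.15))
    print("lid height",np.median((Y-m)@n).round(4))
    R=rep("red",near&((h<6)|(h>174))&(s>170)&(v>120))
    L=rep("lamp",near&(W[...,2]>0.24))
    G=rep("tray",(abs(W[...,0]-.54)<.14)&(abs(W[...,1]-.17)<.13)&(h>60)&(h<95)&(s>70))
    print("tray rect",cv2.minAreaRect((G[:,:2]*1000).astype(np.float32)))
```

```text
side normal [-0.177 -0.467  0.866] tilt 30.0 yaw up 69.2 3101 d 0.0486
side blue 316 [ 0.5714 -0.1459  0.1043] [ 0.582  -0.1483  0.1055] yaw 159.7
[0.002 0.004 0.001 0.006 0.002]
side yellow 70 [ 0.5326 -0.2222  0.0838] [ 0.533  -0.2234  0.0816] yaw -110.3
lid height 0.0334
side red 68 [ 0.4387 -0.1613  0.0706] [ 0.4402 -0.1605  0.0707] yaw -10.2
side lamp 845 [ 0.5901 -0.121   0.2839] [ 0.5913 -0.1216  0.2827] yaw 159.2
side tray 1343 [0.5186 0.1839 0.0059] [0.5229 0.1783 0.0076] yaw -140.9
tray rect ((535.2429809570312, 166.0545654296875), (163.59738159179688, 188.90740966796875), 87.75414276123047)
top normal [-0.178 -0.467  0.866] tilt 30.0 yaw up 69.2 1971 d 0.0484
top blue 32 [ 0.6471 -0.1682  0.1086] [ 0.646  -0.1681  0.1085] yaw 159.4
[0.009 0.011 0.012 0.01  0.011]
top yellow 0 [nan nan nan] [nan nan nan] yaw 0.0
lid height nan
top red 53 [ 0.4417 -0.1604  0.0727] [ 0.442  -0.1593  0.0723] yaw 164.6
top lamp 1182 [ 0.592  -0.1153  0.285 ] [ 0.594  -0.115   0.2836] yaw 159.3
top tray 2167 [0.5299 0.1671 0.0046] [0.5305 0.167  0.0048] yaw 179.6
tray rect ((531.8070678710938, 166.5609588623047), (152.5680389404297, 171.65016174316406), 86.9896469116211)
  return _methods._mean(a, axis=axis, dtype=dtype,
  ret = um.true_divide(
<stdin>:9: RuntimeWarning: Mean of empty slice.
  ret = ret.dtype.type(ret / rcount)
```

```bash
cat >> h.py <<'E'
yw=np.radians(69.2); c3=np.cos(np.pi/6)
u=np.array([c3*np.cos(yw),c3*np.sin(yw),.5]); ey=np.array([-np.sin(yw),np.cos(yw),0]); n=np.cross(u,ey)
foot=np.array([.583,-.158,0])+np.array([-.12*np.cos(yw),-.12*np.sin(yw),.022])
RB=Ro.from_matrix(np.stack([u,-ey,-n],1))
def bp(s,y,h): return foot+s*u+y*ey+h*n           # board coords -> world (m)
def tob(P): d=np.asarray(P)-foot; return np.stack([d@u,d@ey,d@n],-1)
def grasp_tcp(g,R=RB): return g+0.019*R.as_matrix()[:,2]
E
python3 -m creep '[{"tz":-40},{"tz":-80},{"tz":-120},{"tz":-160},{"tz":-190}]' && python3 -m creep '[{"tx":-24,"ty":-32,"wz":6},{"tx":-48,"ty":-64,"wz":12},{"tx":-71,"ty":-97,"wz":18},{"tx":-95,"ty":-129,"wz":24},{"tx":-119,"ty":-161,"wz":30}]' && python3 -m creep '[{"tx":-37,"ty":-16,"wz":6},{"tx":-73,"ty":-32,"wz":12},{"tx":-110,"ty":-48,"wz":18},{"tx":-146,"ty":-64,"wz":24},{"tx":-183,"ty":-80,"wz":30}]' && python3 -m creep '[{"tx":-40,"ty":5,"wz":6},{"tx":-80,"ty":9,"wz":12},{"tx":-120,"ty":14,"wz":18},{"tx":-160,"ty":18,"wz":24},{"tx":-199,"ty":23,"wz":30}]' && python3 -m creep '[{"tx":-32,"ty":24},{"tx":-64,"ty":48},{"tx":-97,"ty":71},{"tx":-129,"ty":95},{"tx":-161,"ty":119}]'
python3 - <<'E'
from h import *
print(pose()[0],get_obs()["qpos"].round(1))
for c in("box_center",):print(tob([[.538,-.214,.067],[.536,-.2138,.068]]).round(4))
for h in(.15,.02): print(move(grasp_tcp(bp(.062,.02,h)),RB))
E
```

```text
[0.20252023 0.61767424 0.22258968] [-71.   18.4  -4.   83.1   1.3  78.5  -3.3]
[[0.0672 0.0222 0.0131]
 [0.0673 0.0241 0.0143]]
(array([-577.1, -749.3,   56.1]), array([-24.19,  23.11,  90.33]))
(array([-580.1, -684.4,  168.7]), array([-24.19,  23.11,  90.33]))validation failed for argument at $[0]...
```

```bash
python3 -m creep '[{"wx":0,"wy":0,"wz":0,"tx":0,"ty":0,"tz":-40,"gripper":1},{"wx":0,"wy":0,"wz":0,"tx":0,"ty":0,"tz":-80,"gripper":1},{"wx":0,"wy":0,"wz":0,"tx":0,"ty":0,"tz":-120,"gripper":1},{"wx":0,"wy":0,"wz":0,"tx":0,"ty":0,"tz":-160,"gripper":1},{"wx":0,"wy":0,"wz":0,"tx":0,"ty":0,"tz":-190,"gripper":1}]'
```

```text
time_s: 1.52
tool_pos: [0.2025, 0.6177, 0.4168]
tool_rot: [179.8, -0.0, 161.8]
force: [0.5, 1.0, 0.7]
grip_width: 0.087
grasp_force: 0.0
```

```bash
python3 -m creep '[{"wx":0,"wy":0,"wz":6,"tx":-24,"ty":-32,"tz":0,"gripper":1},{"wx":0,"wy":0,"wz":12,"tx":-48,"ty":-64,"tz":0,"gripper":1},{"wx":0,"wy":0,"wz":18,"tx":-71,"ty":-97,"tz":0,"gripper":1},{"wx":0,"wy":0,"wz":24,"tx":-95,"ty":-129,"tz":0,"gripper":1},{"wx":0,"wy":0,"wz":30,"tx":-119,"ty":-161,"tz":0,"gripper":1}]' && python3 -m creep '[{"wx":0,"wy":0,"wz":6,"tx":-37,"ty":-16,"tz":0,"gripper":1},{"wx":0,"wy":0,"wz":12,"tx":-73,"ty":-32,"tz":0,"gripper":1},{"wx":0,"wy":0,"wz":18,"tx":-110,"ty":-48,"tz":0,"gripper":1},{"wx":0,"wy":0,"wz":24,"tx":-146,"ty":-64,"tz":0,"gripper":1},{"wx":0,"wy":0,"wz":30,"tx":-183,"ty":-80,"tz":0,"gripper":1}]' && python3 -m creep '[{"wx":0,"wy":0,"wz":6,"tx":-40,"ty":5,"tz":0,"gripper":1},{"wx":0,"wy":0,"wz":12,"tx":-80,"ty":9,"tz":0,"gripper":1},{"wx":0,"wy":0,"wz":18,"tx":-120,"ty":14,"tz":0,"gripper":1},{"wx":0,"wy":0,"wz":24,"tx":-160,"ty":18,"tz":0,"gripper":1},{"wx":0,"wy":0,"wz":30,"tx":-199,"ty":23,"tz":0,"gripper":1}]' && python3 -m creep '[{"wx":0,"wy":0,"wz":0,"tx":-32,"ty":24,"tz":0,"gripper":1},{"wx":0,"wy":0,"wz":0,"tx":-64,"ty":48,"tz":0,"gripper":1},{"wx":0,"wy":0,"wz":0,"tx":-97,"ty":71,"tz":0,"gripper":1},{"wx":0,"wy":0,"wz":0,"tx":-129,"ty":95,"tz":0,"gripper":1},{"wx":0,"wy":0,"wz":0,"tx":-161,"ty":119,"tz":0,"gripper":1}]'
python3 - <<'E'
from h import *
print(pose()[0],get_obs()["qpos"].round(1))
for h in(.2,.15,.02): print(move(grasp_tcp(bp(.062,.022,h)),RB))
E
```

```text
time_s: 1.93
tool_pos: [0.2658, 0.4257, 0.4126]
tool_rot: [180.0, -0.0, 131.6]
force: [0.1, -0.4, -0.3]
grip_width: 0.087
grasp_force: 0.0
time_s: 2.35
tool_pos: [0.328, 0.236, 0.4128]
tool_rot: [180.0, -0.1, 101.6]
force: [1.0, 0.5, 0.3]
grip_width: 0.0867
grasp_force: 0.0
time_s: 2.77
tool_pos: [0.3913, 0.0456, 0.413]
tool_rot: [179.9, -0.1, 71.5]
force: [0.4, -0.0, 0.1]
grip_width: 0.087
grasp_force: 0.0
time_s: 3.18
tool_pos: [0.4542, -0.1444, 0.4131]
tool_rot: [179.9, -0.1, 71.8]
force: [1.8, 0.7, -0.0]
grip_width: 0.0872
grasp_force: 0.0
[ 0.4542036  -0.14442037  0.41308316] [-29.3  -7.4  39.2  88.    4.7  97.7  -7.9]
(array([-128.6,   97.1,  203.3]), array([-0.61, 29.92,  2.61]))
(array([-103.7,   98.2,  246.7]), array([-0.61, 29.92,  2.61]))
(array([-38.9, 101. , 359.3]), array([-0.61, 29.92,  2.61]))
```

```bash
python3 -m creep '[{"wx":0,"wy":6,"wz":0.5,"tx":-22,"ty":16,"tz":16,"gripper":1},{"wx":0,"wy":12,"wz":1,"tx":-44,"ty":32,"tz":32,"gripper":1},{"wx":0,"wy":18,"wz":1.5,"tx":-66,"ty":48,"tz":48,"gripper":1},{"wx":0,"wy":24,"wz":2,"tx":-88,"ty":64,"tz":64,"gripper":1},{"wx":-0.6,"wy":29.9,"wz":2.6,"tx":-110,"ty":80,"tz":80,"gripper":1}]'
python3 - <<'E'
from h import *
print(pose()[0],get_obs()["qpos"].round(1))
for h in(.15,.02): print(move(grasp_tcp(bp(.062,.022,h)),RB))
E
```

```text
time_s: 3.6
tool_pos: [0.4968, -0.2703, 0.3347]
tool_rot: [179.8, -29.7, 69.4]
force: [0.9, 1.8, 0.7]
grip_width: 0.087
grasp_force: 0.0
[ 0.49678409 -0.27032676  0.3347035 ] [ -3.   19.8  59.9  84.1 -41.4 103.   34.2]
(array([-80. ,  18.3, 148.1]), array([0.04, 0.34, 0.21]))
(array([-79.2,  18.2, 278.1]), array([0.04, 0.34, 0.21]))
```

```bash
python3 -m creep '[{"wx":0,"wy":0,"wz":0,"tx":-20,"ty":5,"tz":30,"gripper":1},{"wx":0,"wy":0.3,"wz":0.2,"tx":-40,"ty":10,"tz":60,"gripper":1},{"wx":0,"wy":0.3,"wz":0.2,"tx":-60,"ty":15,"tz":90,"gripper":1},{"wx":0,"wy":0.3,"wz":0.2,"tx":-80,"ty":18,"tz":120,"gripper":1},{"wx":0,"wy":0.3,"wz":0.2,"tx":-80,"ty":18,"tz":150,"gripper":1}]' && python3 -m creep '[{"wx":0,"wy":0,"wz":0,"tx":0,"ty":0,"tz":30,"gripper":1},{"wx":0,"wy":0,"wz":0,"tx":0,"ty":0,"tz":50,"gripper":1}]'
python3 - <<'E'
from h import *
print(get_obs()["qpos"].round(1))
for h in(.02,): print(move(grasp_tcp(bp(.062,.022,h)),RB))
S=[cloud(c)[0] for c in("side","top")]
a=cv2.resize(S[0][170:330,240:440],(800,640))[:590]; b=S[1][130:310,270:470]
cv2.imwrite("pics/pre.png",np.hstack([cv2.resize(S[0][180:320,260:420],(400,350)),cv2.resize(b,(390,350))])[:,:,::-1])
for c in("side","top"):
    for q in("box_center","pointer_tip","guide_line"):
        print(c,q,[(tob(x["point"]).round(4).tolist(),round(x["confidence"],2)) for x in nets.place_of(q,c)[:2]])
E
```

```text
time_s: 4.02
tool_pos: [0.511, -0.2747, 0.1602]
tool_rot: [-179.5, -29.5, 68.5]
force: [-0.1, 0.2, -0.3]
grip_width: 0.0871
grasp_force: 0.0
time_s: 4.18
tool_pos: [0.5214, -0.2465, 0.1177]
tool_rot: [-179.5, -29.8, 68.9]
force: [0.3, -0.0, 0.3]
grip_width: 0.0871
grasp_force: 0.0
[ -1.6  30.3  53.9  98.9 -49.2  85.3  45.3]
(array([ 1.2,  4.7, 74.1]), array([-0.37,  0.25, -0.27]))
side box_center [([0.065, 0.0174, 0.0157], 0.51)]
side pointer_tip [([0.0795, 0.1098, 0.0071], 0.51)]
side guide_line [([0.1468, 0.104, 0.0064], 0.67)]
top box_center [([0.0659, 0.0199, 0.017], 0.88)]
top pointer_tip [([0.0846, 0.1121, 0.006], 0.55)]
top guide_line [([0.1474, 0.1082, 0.0106], 0.88)]
```

View pics/pre.png

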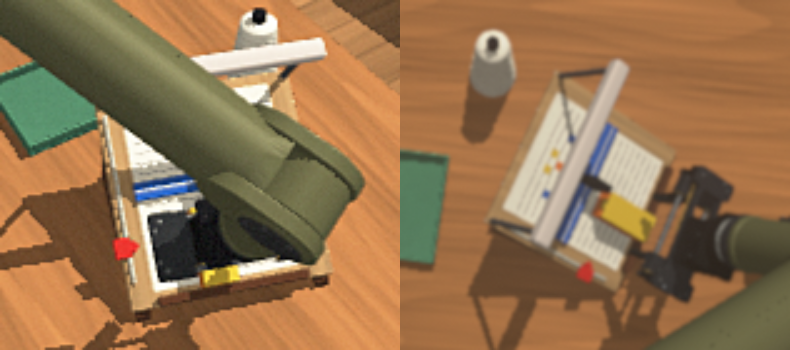

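The left crop shows the gripper above the box (yellow lid end at (220,275)), with the lamp clear. The right crop shows the fingers on either side of the box (628,215). I'll descend and grip.

```bash
python3 -m creep '[{"wx":0,"wy":0,"wz":0,"tx":1,"ty":6,"tz":15,"gripper":1},{"wx":0,"wy":0,"wz":0,"tx":1,"ty":6,"tz":30,"gripper":1},{"wx":0,"wy":0,"wz":0,"tx":1,"ty":6,"tz":45,"gripper":1},{"wx":0,"wy":0,"wz":0,"tx":1,"ty":6,"tz":57,"gripper":1},{"wx":0,"wy":0,"wz":0,"tx":1,"ty":6,"tz":66,"gripper":1}]' && python3 -m creep '[{"wx":0,"wy":0,"wz":0,"tx":0,"ty":0,"tz":0,"gripper":0.1},{"wx":0,"wy":0,"wz":0,"tx":0,"ty":0,"tz":0,"gripper":-0.2},{"wx":0,"wy":0,"wz":0,"tx":0,"ty":0,"tz":0,"gripper":-0.2},{"wx":0,"wy":0,"wz":0,"tx":0,"ty":0,"tz":0,"gripper":-0.2},{"wx":0,"wy":0,"wz":0,"tx":0,"ty":0,"tz":0,"gripper":-0.2}]' 20
python3 - <<'E'
from h import *
p,R=pose(); print(tob(p).round(4), move(grasp_tcp(bp(.062,.0205,.027)),RB))
E
```

```text
time_s: 5.0
tool_pos: [0.5387, -0.2169, 0.0613]
tool_rot: [-179.5, -29.8, 68.9]
force: [-0.5, -0.2, -0.1]
grip_width: 0.0866
grasp_force: 0.0
time_s: 5.42
tool_pos: [0.5392, -0.2198, 0.0643]
tool_rot: [-179.8, -29.7, 69.0]
force: [0.1, -0.6, -0.3]
grip_width: 0.0618
grasp_force: 0.0
[0.0616 0.019  0.0133] (array([ 0.4, -1.5,  5.3]), array([-0.11,  0.31, -0.22]))
```

```bash
python3 -m creep '[{"wx":0,"wy":0.3,"wz":-0.2,"tx":0,"ty":-1.5,"tz":6,"gripper":0.4},{"wx":0,"wy":0.3,"wz":-0.2,"tx":0,"ty":-1.5,"tz":6,"gripper":0.4},{"wx":0,"wy":0.3,"wz":-0.2,"tx":0,"ty":-1.5,"tz":6,"gripper":-0.3},{"wx":0,"wy":0.3,"wz":-0.2,"tx":0,"ty":-1.5,"tz":6,"gripper":-0.3},{"wx":0,"wy":0.3,"wz":-0.2,"tx":0,"ty":-1.5,"tz":6,"gripper":-0.3}]' 20 && python3 -m creep '[{"wx":0,"wy":0,"wz":0,"tx":0,"ty":0,"tz":0,"gripper":-0.3},{"wx":0,"wy":0,"wz":0,"tx":0,"ty":0,"tz":0,"gripper":-0.3},{"wx":0,"wy":0,"wz":0,"tx":0,"ty":0,"tz":0,"gripper":-0.3},{"wx":0,"wy":0,"wz":0,"tx":0,"ty":0,"tz":0,"gripper":-0.3},{"wx":0,"wy":0,"wz":0,"tx":0,"ty":0,"tz":0,"gripper":-0.3}]' 20
python3 - <<'E'
from h import *
p,R=pose(); print(tob(p).round(4),R.as_matrix().round(3))
E
```

```text
time_s: 5.83
tool_pos: [0.5387, -0.2158, 0.0585]
tool_rot: [-179.8, -30.0, 69.2]
force: [0.1, 0.0, -0.0]
grip_width: 0.0483
grasp_force: 0.0
time_s: 6.25
tool_pos: [0.5388, -0.2158, 0.0585]
tool_rot: [-179.8, -30.0, 69.2]
force: [0.1, -0.6, -0.6]
grip_width: 0.0459
grasp_force: 20.0
[0.0618 0.0208 0.0065] [[ 0.308  0.935  0.175]
 [ 0.809 -0.354  0.469]
 [ 0.5   -0.003 -0.866]]
```

```bash
python3 -m creep '[{"wx":0,"wy":0,"wz":0,"tx":0,"ty":0,"tz":-10,"gripper":-0.3},{"wx":0,"wy":0,"wz":0,"tx":0,"ty":0,"tz":-30,"gripper":-0.3},{"wx":0,"wy":0,"wz":0,"tx":0,"ty":0,"tz":-60,"gripper":-0.3},{"wx":0,"wy":0,"wz":0,"tx":0,"ty":0,"tz":-95,"gripper":-0.3},{"wx":0,"wy":0,"wz":0,"tx":0,"ty":0,"tz":-130,"gripper":-0.3}]' 25 && python3 -m creep '[{"wx":0,"wy":0,"wz":0,"tx":0,"ty":0,"tz":-35,"gripper":-0.3},{"wx":0,"wy":-6,"wz":0,"tx":10,"ty":0,"tz":-70,"gripper":-0.3},{"wx":0,"wy":-12,"wz":0,"tx":25,"ty":-10,"tz":-105,"gripper":-0.3},{"wx":0,"wy":-18,"wz":0,"tx":40,"ty":-20,"tz":-140,"gripper":-0.3},{"wx":0,"wy":-24,"wz":0,"tx":60,"ty":-30,"tz":-170,"gripper":-0.3}]' 25
python3 - <<'E'
from h import *
D=Ro.from_euler('xyz',[180,0,88],degrees=True)
print(get_obs()["qpos"].round(1)); print(move([.45,-.1,.42],D),move([.536,.168,.15],D))
E
```

```text
time_s: 6.67
tool_pos: [0.515, -0.2771, 0.1721]
tool_rot: [-179.7, -30.0, 69.1]
force: [1.0, -0.1, -2.3]
grip_width: 0.0456
grasp_force: 25.0
time_s: 7.08
tool_pos: [0.4744, -0.3004, 0.3508]
tool_rot: [-179.9, -5.7, 68.9]
force: [-0.2, 1.7, -1.8]
grip_width: 0.046
grasp_force: 25.0
[-23.5  12.1  67.4  84.3 -16.3  93.2  21.9]
(array([184.1, -95.1, -51.1]), array([  0.83,  -5.63, -19.1 ])) (array([ 437.1, -110.8,  245.3]), array([  0.83,  -5.63, -19.1 ]))
```

```bash
python3 -m creep '[{"wx":0,"wy":-2,"wz":-4,"tx":20,"ty":-10,"tz":-30,"gripper":-0.3},{"wx":0,"wy":-4,"wz":-8,"tx":50,"ty":-25,"tz":-50,"gripper":-0.3},{"wx":0.4,"wy":-5.6,"wz":-12,"tx":84,"ty":-40,"tz":-60,"gripper":-0.3},{"wx":0.8,"wy":-5.6,"wz":-16,"tx":120,"ty":-55,"tz":-60,"gripper":-0.3},{"wx":0.8,"wy":-5.6,"wz":-19,"tx":155,"ty":-70,"tz":-60,"gripper":-0.3}]' 25
python3 - <<'E'
from h import *
D=Ro.from_euler('xyz',[180,0,88],degrees=True)
print(get_obs()["qpos"].round(1)); print(move([.50,.06,.42],D),move([.536,.168,.15],D))
E
```

```text
time_s: 7.5
tool_pos: [0.4631, -0.1329, 0.4258]
tool_rot: [179.8, -0.5, 88.5]
force: [1.0, 0.8, -3.8]
grip_width: 0.0461
grasp_force: 25.0
[-47.3  -9.3  53.1  86.    7.   99.3   5.1]
(array([193.7,  31.7,   7.5]), array([ 0.21, -0.49,  0.47])) (array([300.3,  63.8, 278.6]), array([ 0.21, -0.49,  0.47]))
```

```bash
python3 -m creep '[{"wx":0,"wy":0,"wz":0,"tx":38,"ty":8,"tz":0,"gripper":-0.3},{"wx":0,"wy":0,"wz":0,"tx":76,"ty":16,"tz":0,"gripper":-0.3},{"wx":0,"wy":0,"wz":0,"tx":114,"ty":24,"tz":0,"gripper":-0.3},{"wx":0,"wy":0,"wz":0,"tx":152,"ty":32,"tz":0,"gripper":-0.3},{"wx":0.2,"wy":-0.5,"wz":0.5,"tx":190,"ty":40,"tz":0,"gripper":-0.3}]' && python3 -m creep '[{"wx":0,"wy":0,"wz":0,"tx":25,"ty":6,"tz":15,"gripper":-0.3},{"wx":0,"wy":0,"wz":0,"tx":50,"ty":12,"tz":40,"gripper":-0.3},{"wx":0,"wy":0,"wz":0,"tx":75,"ty":18,"tz":70,"gripper":-0.3},{"wx":0,"wy":0,"wz":0,"tx":100,"ty":24,"tz":105,"gripper":-0.3},{"wx":0,"wy":0,"wz":0,"tx":110,"ty":24,"tz":140,"gripper":-0.3}]' && python3 -m creep '[{"wx":0,"wy":0,"wz":0,"tx":0,"ty":0,"tz":35,"gripper":-0.3},{"wx":0,"wy":0,"wz":0,"tx":0,"ty":0,"tz":70,"gripper":-0.3},{"wx":0,"wy":0,"wz":0,"tx":0,"ty":0,"tz":105,"gripper":-0.3},{"wx":0,"wy":0,"wz":0,"tx":0,"ty":0,"tz":130,"gripper":-0.3},{"wx":0,"wy":0,"wz":0,"tx":0,"ty":0,"tz":150,"gripper":-0.3}]'
python3 - <<'E'
from h import *
D=Ro.from_euler('xyz',[180,0,88],degrees=True)
print(get_obs()["qpos"].round(1)); print(move([.536,.168,.0125],D))
S=[cloud(c)[0] for c in("side","top")]
cv2.imwrite("pics/tray.png",np.hstack([cv2.resize(S[0][140:280,220:360],(350,350)),cv2.resize(S[1][160:300,200:340],(350,350))])[:,:,::-1])
for c in("side","top"):
    for q in("box_center","tray"):
        print(c,q,[(np.round(x["point"],4).tolist(),round(x["confidence"],2)) for x in nets.place_of(q,c)[:2]])
E
```

```text
time_s: 7.92
tool_pos: [0.5089, 0.0548, 0.4262]
tool_rot: [-179.9, 0.1, 87.7]
force: [0.9, -0.2, -1.1]
grip_width: 0.0458
grasp_force: 25.0
time_s: 8.33
tool_pos: [0.5376, 0.1666, 0.2843]
tool_rot: [-179.9, 0.0, 87.9]
force: [-0.2, 0.9, -3.5]
grip_width: 0.0459
grasp_force: 25.0
time_s: 8.75
tool_pos: [0.5353, 0.1617, 0.1329]
tool_rot: [-179.7, 0.2, 87.7]
force: [0.1, -0.6, -1.8]
grip_width: 0.0456
grasp_force: 25.0
[-54.9  13.2  40.2 103.7  -9.1  66.8 -14. ]
(array([  6.8,   1.2, 120.3]), array([-0.33,  0.23, -0.29]))
side box_center [([0.5382, 0.1641, 0.141], 0.61)]
side tray [([0.5408, 0.1678, -0.0035], 0.76)]
top box_center [([0.5354, 0.1646, 0.1376], 0.7), ([0.589, -0.1577, 0.0008], 0.5)]
top tray []
```

View pics/tray.png

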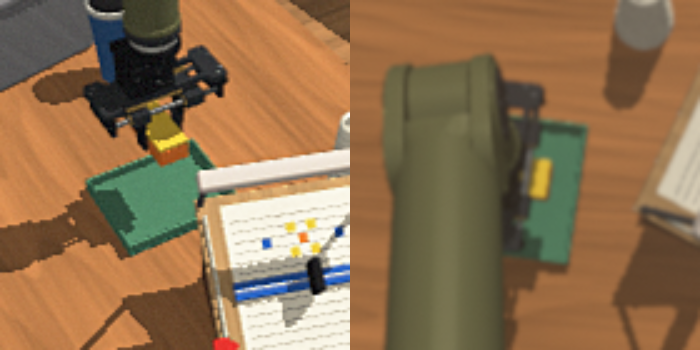

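The box is level in the gripper (left crop (168,140)), and the top crop shows it over the tray (540,178). I'll lower it.

```bash
python3 -m creep '[{"wx":0,"wy":0,"wz":0,"tx":2,"ty":0,"tz":28,"gripper":-0.3},{"wx":0,"wy":0,"wz":0,"tx":4,"ty":1,"tz":56,"gripper":-0.3},{"wx":0,"wy":0.2,"wz":0,"tx":5,"ty":1,"tz":84,"gripper":-0.3},{"wx":-0.3,"wy":0.2,"wz":-0.3,"tx":6,"ty":1,"tz":102,"gripper":-0.3},{"wx":-0.3,"wy":0.2,"wz":-0.3,"tx":6,"ty":1,"tz":110,"gripper":-0.3}]' && python3 -m creep '[{"wx":0,"wy":0,"wz":0,"tx":0,"ty":0,"tz":0,"gripper":-0.3},{"wx":0,"wy":0,"wz":0,"tx":0,"ty":0,"tz":0,"gripper":-0.3},{"wx":0,"wy":0,"wz":0,"tx":0,"ty":0,"tz":0,"gripper":-0.3}]'
```

```text
time_s: 9.47
tool_pos: [0.5373, 0.1689, 0.0244]
tool_rot: [179.9, -0.0, 88.1]
force: [-1.2, 0.1, -1.5]
grip_width: 0.046
grasp_force: 25.0
time_s: 9.72
tool_pos: [0.5399, 0.1692, 0.0276]
tool_rot: [179.6, -0.2, 88.1]
force: [0.0, 0.5, -2.2]
grip_width: 0.0457
grasp_force: 25.0
```

```bash
python3 -m creep '[{"wx":0,"wy":0,"wz":0,"tx":0,"ty":0,"tz":4,"gripper":-0.3},{"wx":0,"wy":0,"wz":0,"tx":0,"ty":0,"tz":8,"gripper":-0.3},{"wx":0,"wy":0,"wz":0,"tx":0,"ty":0,"tz":11,"gripper":-0.3},{"wx":0,"wy":0,"wz":0,"tx":0,"ty":0,"tz":13,"gripper":-0.3},{"wx":0,"wy":0,"wz":0,"tx":0,"ty":0,"tz":13,"gripper":-0.3}]' && python3 -m creep '[{"wx":0,"wy":0,"wz":0,"tx":0,"ty":0,"tz":1,"gripper":-0.3},{"wx":0,"wy":0,"wz":0,"tx":0,"ty":0,"tz":1,"gripper":-0.3}]'
```

```text
time_s: 10.13
tool_pos: [0.5381, 0.1688, 0.0131]
tool_rot: [179.8, -0.1, 88.1]
force: [-2.2, -0.1, 3.7]
grip_width: 0.0455
grasp_force: 25.0
time_s: 10.3
tool_pos: [0.5382, 0.1688, 0.013]
tool_rot: [179.9, -0.1, 88.1]
force: [-3.7, -1.0, 11.6]
grip_width: 0.0457
grasp_force: 25.0
```

The upward force shows the box is resting on the tray floor. I'll release and retreat.

```bash
python3 -m creep '[{"wx":0,"wy":0,"wz":0,"tx":0,"ty":0,"tz":-0.5,"gripper":0.1},{"wx":0,"wy":0,"wz":0,"tx":0,"ty":0,"tz":-0.5,"gripper":0.3},{"wx":0,"wy":0,"wz":0,"tx":0,"ty":0,"tz":-0.5,"gripper":0.6},{"wx":0,"wy":0,"wz":0,"tx":0,"ty":0,"tz":-0.5,"gripper":0.6},{"wx":0,"wy":0,"wz":0,"tx":0,"ty":0,"tz":-0.5,"gripper":0.6}]' 10 && python3 -m creep '[{"wx":0,"wy":0,"wz":0,"tx":0,"ty":0,"tz":0,"gripper":0.6},{"wx":0,"wy":0,"wz":0,"tx":0,"ty":0,"tz":-15,"gripper":0.6},{"wx":0,"wy":0,"wz":0,"tx":0,"ty":0,"tz":-50,"gripper":0.6},{"wx":0,"wy":0,"wz":0,"tx":0,"ty":0,"tz":-90,"gripper":0.6},{"wx":0,"wy":0,"wz":0,"tx":0,"ty":0,"tz":-130,"gripper":0.6}]' && python3 -m creep '[{"wx":0,"wy":0,"wz":0,"tx":0,"ty":0,"tz":-40,"gripper":0.6},{"wx":0,"wy":0,"wz":0,"tx":0,"ty":0,"tz":-80,"gripper":0.6},{"wx":0,"wy":0,"wz":0,"tx":0,"ty":0,"tz":-120,"gripper":0.6},{"wx":0,"wy":0,"wz":0,"tx":-15,"ty":-8,"tz":-160,"gripper":0.6},{"wx":0,"wy":0,"wz":0,"tx":-30,"ty":-16,"tz":-195,"gripper":0.6}]'
python3 - <<'E'
from h import *
im,W=cloud("side"); im2,W2=cloud("top"); cv2.imwrite("pics/rel.png",np.hstack([cv2.resize(im[140:320,220:400],(400,400)),cv2.resize(im2[160:300,200:340],(390,400))])[:,:,::-1])
for c in("side","top"):
    for q in("box_center",): print(c,q,[(np.round(x["point"],4).tolist(),round(x["confidence"],2)) for x in nets.place_of(q,c)[:2]])
    for q in("pointer_tip","guide_line","guide_grip"):
        print(c,q,[(tob(x["point"]).round(4).tolist(),round(x["confidence"],2)) for x in nets.place_of(q,c)[:2]])
H=cv2.cvtColor(im,cv2.COLOR_RGB2HSV).astype(int);h,s,v=H[...,0],H[...,1],H[...,2]
B=tob(W)
for nm,X,I in(("side",W,im),("top",W2,im2)):
    H=cv2.cvtColor(I,cv2.COLOR_RGB2HSV).astype(int);h,s,v=H[...,0],H[...,1],H[...,2];B=tob(X)
    r=((h<6)|(h>174))&(s>170)&(v>100)&(abs(B[...,1]-.12)<.05)&(abs(B[...,0]-.08)<.06)
    b=(h>100)&(h<125)&(s>120)&(abs(B[...,0]-.15)<.04)&(abs(B[...,1])<.11)&(abs(B[...,2]-.01)<.012)
    for k,m in(("red",r),("blue",b)):
        P=B[m]; print(nm,k,len(P),np.percentile(P,[2,50,98],axis=0).round(4).tolist() if len(P) else 0)
p,_=pose();print(p,move([.46,-.12,.43],Ro.from_euler('xyz',[180,0,69],degrees=True)))
E
```

```text
time_s: 10.72
tool_pos: [0.5381, 0.1687, 0.0118]
tool_rot: [179.8, -0.1, 88.1]
force: [0.9, -0.5, -0.2]
grip_width: 0.0654
grasp_force: 0.0
time_s: 11.13
tool_pos: [0.537, 0.1679, 0.1427]
tool_rot: [179.9, 0.0, 88.1]
force: [1.2, 1.4, -0.6]
grip_width: 0.0699
grasp_force: 0.0
time_s: 11.55
tool_pos: [0.5198, 0.1393, 0.3388]
tool_rot: [179.8, -0.1, 88.2]
force: [0.6, 0.7, 0.6]
grip_width: 0.0698
grasp_force: 0.0
side box_center [([0.5395, 0.1709, 0.0184], 0.62), ([0.4842, -0.1167, 0.1016], 0.5)]
side pointer_tip [([0.0819, 0.1114, 0.0048], 0.49)]
side guide_line [([0.1496, 0.1048, 0.0074], 0.56)]
side guide_grip [([0.1516, 0.0012, 0.0366], 0.64)]
top box_center [([0.5376, 0.1729, 0.0241], 0.51)]
top pointer_tip [([0.0824, 0.1127, 0.0093], 0.43)]
top guide_line [([0.1511, 0.111, 0.0095], 0.91), ([0.2723, 0.0008, 0.1356], 0.64)]
top guide_grip [([0.1478, 0.0021, 0.0311], 0.92)]
side red 70 [[0.0705, 0.1171, -0.0491], [0.0826, 0.133, 0.0094], [0.095, 0.1447, 0.0134]]
side blue 291 [[0.1391, -0.0973, 0.0026], [0.147, 0.0165, 0.0084], [0.1607, 0.1028, 0.0127]]
top red 54 [[0.0726, 0.1153, 0.0049], [0.084, 0.1325, 0.0088], [0.0952, 0.1425, 0.0127]]
top blue 32 [[0.1552, -0.0973, 0.0046], [0.1581, -0.0639, 0.0081], [0.1617, -0.0311, 0.0123]]
[0.51954671 0.13922742 0.33535072] (array([-261.1,  -51. ,  -94.6]), array([7.000e-02, 1.000e-02, 1.913e+01]))
```

View pics/rel.png

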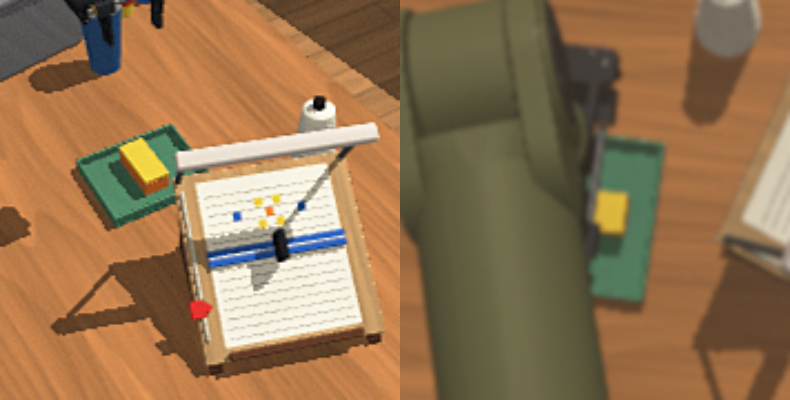

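The box lies flat in the tray, lid up (left crop (143,165)). The guide is at (280,243) and the red pointer at (200,310), with the lamp and bystanders untouched. The guide sits at s≈0.150 and the pointer at s≈0.083, so it needs about 67 mm of travel down.

```bash
python3 -m creep '[{"wx":0,"wy":0,"wz":4,"tx":-15,"ty":-3,"tz":-35,"gripper":0},{"wx":0,"wy":0,"wz":8,"tx":-35,"ty":-7,"tz":-65,"gripper":0},{"wx":0,"wy":0,"wz":12,"tx":-65,"ty":-13,"tz":-90,"gripper":0},{"wx":0,"wy":0,"wz":16,"tx":-100,"ty":-20,"tz":-100,"gripper":0},{"wx":0,"wy":0,"wz":19,"tx":-140,"ty":-27,"tz":-100,"gripper":0}]' && python3 -m creep '[{"wx":0,"wy":0,"wz":0,"tx":-35,"ty":10,"tz":0,"gripper":0},{"wx":0,"wy":0,"wz":0,"tx":-70,"ty":20,"tz":0,"gripper":0},{"wx":0,"wy":0,"wz":0,"tx":-105,"ty":30,"tz":0,"gripper":0},{"wx":0,"wy":0,"wz":0,"tx":-140,"ty":40,"tz":0,"gripper":0},{"wx":0,"wy":6,"wz":0,"tx":-180,"ty":50,"tz":0,"gripper":0}]'
python3 - <<'E'
from h import *
p,_=pose();print(p,get_obs()["qpos"].round(1))
for h in(.24,.20): print(grasp_tcp(bp(.15,.001,h)),move(grasp_tcp(bp(.15,.001,h)),RB))
E
```

```text
time_s: 12.47
tool_pos: [0.4888, -0.0, 0.4385]
tool_rot: [179.7, -0.2, 69.1]
force: [0.8, -0.1, -0.5]
grip_width: 0.0467
grasp_force: 0.0
time_s: 12.88
tool_pos: [0.4729, -0.1805, 0.4353]
tool_rot: [179.9, -6.2, 69.9]
force: [2.5, 1.9, -0.7]
grip_width: 0.0434
grasp_force: 0.0
[ 0.47294622 -0.18052843  0.43530505] [-45.1  -4.3  64.3  82.1  -2.3  99.5  -1.4]
[ 0.54634277 -0.25168479  0.28839161] (array([-57.1,  93.1, 141.8]), array([-0.1 , 23.85,  0.69]))
[ 0.55344491 -0.23298828  0.2537506 ] (array([-40.9,  93.3, 178.4]), array([-0.1 , 23.85,  0.69]))
```

```bash
python3 -m creep '[{"wx":0,"wy":5,"wz":0,"tx":-18,"ty":20,"tz":20,"gripper":0},{"wx":0,"wy":10,"wz":0,"tx":-36,"ty":40,"tz":45,"gripper":0},{"wx":0,"wy":15,"wz":0.5,"tx":-54,"ty":60,"tz":75,"gripper":0},{"wx":0,"wy":20,"wz":0.7,"tx":-57,"ty":80,"tz":105,"gripper":0},{"wx":0,"wy":23.9,"wz":0.7,"tx":-57,"ty":93,"tz":130,"gripper":0}]' && python3 -m creep '[{"wx":0,"wy":0,"wz":0,"tx":0,"ty":0,"tz":0,"gripper":0},{"wx":0,"wy":0,"wz":0,"tx":0,"ty":0,"tz":0,"gripper":0}]'
python3 - <<'E'
from h import *
p,_=pose();print(tob(p),get_obs()["qpos"].round(1))
for h in(.12,.036): print(move(grasp_tcp(bp(.15,.001,h)),RB))
E
```

```text
time_s: 13.3
tool_pos: [0.5371, -0.2586, 0.3125]
tool_rot: [179.9, -30.2, 68.4]
force: [1.2, 2.6, 1.3]
grip_width: 0.0437
grasp_force: 0.0
time_s: 13.47
tool_pos: [0.5343, -0.2586, 0.3066]
tool_rot: [-179.2, -29.9, 67.6]
force: [0.1, -0.1, 1.4]
grip_width: 0.0434
grasp_force: 0.0
[0.14984627 0.00977523 0.24214363] [ -5.9  25.5  63.3  83.9 -46.9 102.3  33.7]
(array([  0.6,   8.9, 141.1]), array([-0.05,  0.09, -1.37]))
(array([  0.7,   9. , 225.1]), array([-0.05,  0.09, -1.37]))
```

```bash
python3 -m creep '[{"wx":0,"wy":0,"wz":-1,"tx":0,"ty":5,"tz":25,"gripper":0},{"wx":0,"wy":0,"wz":-1.3,"tx":0,"ty":9,"tz":55,"gripper":0},{"wx":0,"wy":0,"wz":-1.3,"tx":0,"ty":9,"tz":85,"gripper":0},{"wx":0,"wy":0,"wz":-1.3,"tx":0,"ty":9,"tz":115,"gripper":0},{"wx":0,"wy":0,"wz":-1.3,"tx":0,"ty":9,"tz":140,"gripper":0}]' && python3 -m creep '[{"wx":0,"wy":0,"wz":0,"tx":0,"ty":0,"tz":0,"gripper":0},{"wx":0,"wy":0,"wz":0,"tx":0,"ty":0,"tz":0,"gripper":0}]'
python3 - <<'E'
from h import *
p,_=pose();print(tob(p),get_obs()["qpos"].round(1))
for h in(.036,): print(move(grasp_tcp(bp(.15,.001,h)),RB))
im,W=cloud("side"); im2,W2=cloud("top"); cv2.imwrite("pics/pre2.png",np.hstack([cv2.resize(im[160:320,240:400],(400,400)),cv2.resize(im2[130:290,290:450],(390,400))])[:,:,::-1])
E
```

```text
time_s: 13.88
tool_pos: [0.5717, -0.1907, 0.1932]
tool_rot: [179.1, -30.1, 70.3]
force: [0.6, -0.1, 0.2]
grip_width: 0.0434
grasp_force: 0.0
time_s: 14.05
tool_pos: [0.5711, -0.1916, 0.1937]
tool_rot: [179.2, -30.1, 70.3]
force: [0.7, -0.2, 0.8]
grip_width: 0.0437
grasp_force: 0.0
[ 0.15893996 -0.00083755  0.10653993] [-12.6  27.6  60.4  94.9 -50.3  89.2  36.9]
(array([-9.1, -2.4, 89.5]), array([ 0.27, -0.11,  0.91]))
```

View pics/pre2.png

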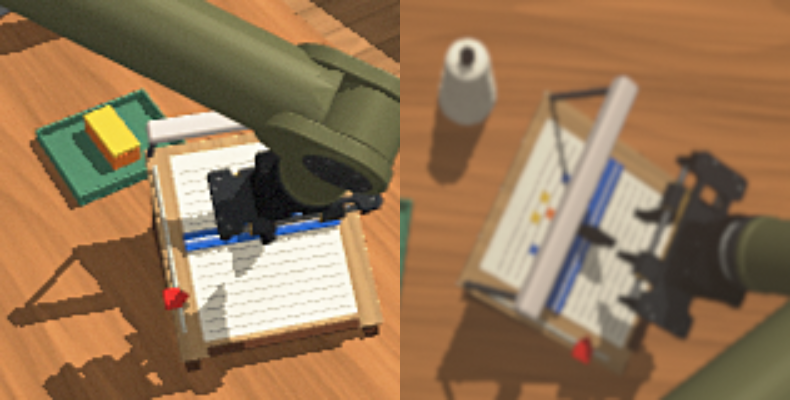

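The left crop shows the gripper over the guide (265,235) and the forearm clear of the lamp (200,125). The right crop shows the fingers on either side of the fin, also clear. Descending.

```bash
python3 -m creep '[{"wx":0,"wy":0,"wz":0.9,"tx":-5,"ty":-2,"tz":10,"gripper":0},{"wx":0,"wy":0,"wz":0.9,"tx":-9,"ty":-2,"tz":30,"gripper":0},{"wx":0,"wy":0,"wz":0.9,"tx":-9,"ty":-2,"tz":50,"gripper":0},{"wx":0,"wy":0,"wz":0.9,"tx":-9,"ty":-2,"tz":68,"gripper":0},{"wx":0,"wy":0,"wz":0.9,"tx":-9,"ty":-2,"tz":80,"gripper":0}]' && python3 -m creep '[{"wx":0,"wy":0,"wz":0,"tx":0,"ty":0,"tz":0,"gripper":0},{"wx":0,"wy":0,"wz":0,"tx":0,"ty":0,"tz":0,"gripper":0}]'
python3 - <<'E'
from h import *
p,_=pose();print(tob(p),move(grasp_tcp(bp(.15,.001,.036)),RB))
E
```

```text
time_s: 14.57
tool_pos: [0.5801, -0.1635, 0.1172]
tool_rot: [179.9, -30.0, 68.8]
force: [0.1, 0.6, 0.5]
grip_width: 0.0435
grasp_force: 0.0
time_s: 14.73
tool_pos: [0.5802, -0.1641, 0.1183]
tool_rot: [179.8, -30.0, 68.8]
force: [-0.9, 0.7, 0.5]
grip_width: 0.0435
grasp_force: 0.0
[0.14624514 0.000493   0.02674483] (array([ 3.7, -0.6,  9.7]), array([ 0.34, -0.01, -0.32]))
```

```bash
python3 -m creep '[{"wx":0,"wy":0,"wz":-0.3,"tx":4,"ty":0,"tz":8,"gripper":0},{"wx":0,"wy":0,"wz":-0.3,"tx":4,"ty":0,"tz":8,"gripper":0},{"wx":0,"wy":0,"wz":-0.3,"tx":4,"ty":0,"tz":8,"gripper":-0.5},{"wx":0,"wy":0,"wz":-0.3,"tx":4,"ty":0,"tz":8,"gripper":-0.9},{"wx":0,"wy":0,"wz":-0.3,"tx":4,"ty":0,"tz":8,"gripper":-0.9}]' 12 && python3 -m creep '[{"wx":0,"wy":0,"wz":0,"tx":0,"ty":0,"tz":0,"gripper":-0.9},{"wx":0,"wy":0,"wz":0,"tx":0,"ty":0,"tz":0,"gripper":-0.9},{"wx":0,"wy":0,"wz":0,"tx":0,"ty":0,"tz":0,"gripper":-0.9},{"wx":0,"wy":0,"wz":0,"tx":0,"ty":0,"tz":0,"gripper":-0.9}]' 12
python3 - <<'E'
from h import *
p,R=pose();print(tob(p),move(grasp_tcp(bp(.15,.001,.036)),RB))
E
```

```text
time_s: 15.15
tool_pos: [0.583, -0.1571, 0.1136]
tool_rot: [179.6, -30.0, 69.2]
force: [-0.7, 0.5, -0.1]
grip_width: 0.0311
grasp_force: 0.0
time_s: 15.48
tool_pos: [0.5827, -0.1568, 0.1132]
tool_rot: [179.7, -30.0, 69.2]
force: [-0.8, 0.1, 0.7]
grip_width: 0.0139
grasp_force: 12.0
[0.15044062 0.000666   0.01848935] (array([-0.4, -0.3,  1.5]), array([ 0.32, -0.03, -0.  ]))
```

```bash
python3 -m creep '[{"wx":0,"wy":0,"wz":0,"tx":-12,"ty":0,"tz":0,"gripper":-0.9},{"wx":0,"wy":0,"wz":0,"tx":-26,"ty":0,"tz":0,"gripper":-0.9},{"wx":0,"wy":0,"wz":0,"tx":-40,"ty":0,"tz":0,"gripper":-0.9},{"wx":0,"wy":0,"wz":0,"tx":-52,"ty":0,"tz":0,"gripper":-0.9},{"wx":0,"wy":0,"wz":0,"tx":-60,"ty":0,"tz":0,"gripper":-0.9}]' 18 && python3 -m creep '[{"wx":0,"wy":0,"wz":0,"tx":0,"ty":0,"tz":0,"gripper":-0.9},{"wx":0,"wy":0,"wz":0,"tx":0,"ty":0,"tz":0,"gripper":-0.9},{"wx":0,"wy":0,"wz":0,"tx":0,"ty":0,"tz":0,"gripper":-0.9}]' 18
cat > meas.py <<'E'
from h import *
import sys
p,_=pose();print("tcp",tob(p).round(4))
pics=[]
for nm in("side","top"):
    I,X=cloud(nm)
    H=cv2.cvtColor(I,cv2.COLOR_RGB2HSV).astype(int);h,s,v=H[...,0],H[...,1],H[...,2];B=tob(X)
    r=((h<6)|(h>174))&(s>170)&(v>100)&(abs(B[...,1]-.12)<.05)&(abs(B[...,0]-.08)<.06)&(B[...,2]>0)
    b=(h>100)&(h<125)&(s>120)&(abs(B[...,0]-.1)<.07)&(B[...,1]>.03)&(B[...,1]<.11)&(abs(B[...,2]-.01)<.012)
    for k,m in(("red",r),("blue",b)):
        P=B[m]; 
        if len(P): print(nm,k,len(P),np.percentile(P,[2,50,98],axis=0).round(4)[:,:2].tolist(),"min/max s",P[:,0].min().round(4),P[:,0].max().round(4))
    for q in("pointer_tip","guide_line"):
        print(nm,q,[(tob(x["point"]).round(4).tolist(),round(x["confidence"],2)) for x in nets.place_of(q,nm)[:1]])
    v,u_=np.nonzero(r); cv_,cu=int(v.mean()),int(u_.mean())
    pics.append(cv2.resize(I[cv_-25:cv_+15,cu-20:cu+20] if nm=="side" else I[cv_-30:cv_+10,cu-20:cu+20],(390,390),interpolation=cv2.INTER_CUBIC)); print(nm,"red px",cu,cv_)
cv2.imwrite(sys.argv[1],np.hstack(pics)[:,:,::-1])
E
python3 meas.py pics/m1.png
```

```text
time_s: 15.9
tool_pos: [0.5641, -0.206, 0.0828]
tool_rot: [179.7, -30.1, 69.2]
force: [-1.5, 1.5, 4.6]
grip_width: 0.0141
grasp_force: 18.0
time_s: 16.15
tool_pos: [0.5639, -0.2066, 0.0825]
tool_rot: [179.7, -29.9, 69.1]
force: [-1.4, -4.3, -1.0]
grip_width: 0.0138
grasp_force: 18.0
tcp [0.089  0.0006 0.0185]
side red 68 [[0.0702, 0.117], [0.0823, 0.1329], [0.0945, 0.1448]] min/max s 0.0694 0.0954
side blue 43 [[0.0783, 0.0812], [0.0861, 0.0927], [0.0993, 0.1048]] min/max s 0.0779 0.1
side pointer_tip [([0.0798, 0.1081, 0.0047], 0.65)]
side guide_line [([0.0835, 0.1043, 0.0055], 0.49)]
side red px 309 278
top red 56 [[0.0717, 0.1157], [0.0832, 0.1324], [0.0961, 0.1435]] min/max s 0.0685 0.0978
top blue 39 [[0.0943, 0.0343], [0.0982, 0.0673], [0.1015, 0.0993]] min/max s 0.0936 0.1016
top pointer_tip [([0.0841, 0.1133, 0.0072], 0.65)]
top guide_line [([0.0886, 0.1115, 0.008], 0.76)]
top red px 364 269
```

View pics/m1.png

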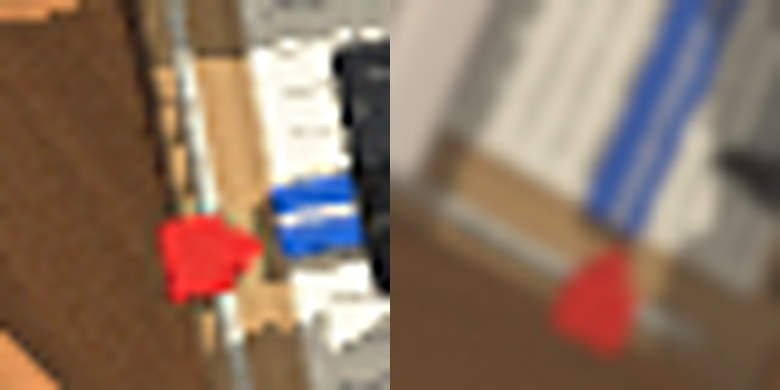

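```bash
cat > ray.py <<'E'
from h import *
def ray(name,px,h):
    c=optics.camera_info(name); f=200/np.tan(np.radians(c["fovy"])/2); R=np.array(c["R"]);t=np.array(c["t"])
    o=-R.T@t; d=R.T@np.array([(px[0]-c["cx"])/f,(px[1]-c["cy"])/f,1])
    k=(h-tob(o)[2])/(d@n); return tob(o+k*d)
E
python3 - <<'E'
from ray import *
S=lambda x,y:(289+(x+.5)/9.75-.5,253+(y+.5)/9.75-.5)
T=lambda x,y:(344+(x-390+.5)/9.75-.5,239+(y+.5)/9.75-.5)
for k,p in(("tip",(263,245)),("line0",(278,220)),("line1",(350,209)),("redtop",(163,222)),("redbot",(175,300))): print("side",k,ray("side",S(*p),.010).round(4))
for k,p in(("tip",(617,248)),("line0",(622,213)),("line1",(690,60)),("redA",(555,315)),("redB",(612,357))): print("top",k,ray("top",T(*p),.010).round(4))
# tip by depth: innermost red points, colour-weighted white line per column
E
```

```text
side tip [0.0821 0.1127 0.01  ]
side line0 [0.0892 0.1064 0.01  ]
side line1 [0.0885 0.0823 0.01  ]
side redtop [0.0951 0.1436 0.01  ]
side redbot [0.0698 0.1442 0.01  ]
top tip [0.0862 0.1116 0.01  ]
top line0 [0.0899 0.1008 0.01  ]
top line1 [0.0896 0.0457 0.01  ]
top redA [0.0979 0.1403 0.01  ]
top redB [0.0708 0.1436 0.01  ]
```

The zoomed crops show the guide's white line just upslope of the red tip (side tip (263,245), line end (278,220)). The offset measures about 6.2 mm, so I'll slide that much further.

```bash
python3 -m creep '[{"wx":0,"wy":0,"wz":0,"tx":-3,"ty":0,"tz":0,"gripper":-0.9},{"wx":0,"wy":0,"wz":0,"tx":-6.3,"ty":0,"tz":0,"gripper":-0.9},{"wx":0,"wy":0,"wz":0,"tx":-6.3,"ty":0,"tz":0,"gripper":-0.9},{"wx":0,"wy":0,"wz":0,"tx":-6.3,"ty":0,"tz":0,"gripper":-0.9},{"wx":0,"wy":0,"wz":0,"tx":-6.3,"ty":0,"tz":0,"gripper":-0.9}]' 18
python3 meas.py pics/m2.png
```

```text
time_s: 16.87
tool_pos: [0.563, -0.2091, 0.0809]
tool_rot: [179.7, -30.2, 69.3]
force: [-3.5, 0.3, 4.5]
grip_width: 0.014
grasp_force: 18.0
tcp [0.0858 0.0006 0.0185]
side red 68 [[0.0702, 0.1168], [0.0819, 0.1328], [0.0943, 0.1448]] min/max s 0.0697 0.0954
side blue 47 [[0.0751, 0.0796], [0.0829, 0.0925], [0.0958, 0.1055]] min/max s 0.0746 0.0966
side pointer_tip [([0.0813, 0.1102, 0.0054], 0.57)]
side guide_line [([0.0798, 0.1061, 0.0063], 0.46)]
side red px 309 278
top red 54 [[0.0714, 0.1155], [0.0848, 0.1326], [0.0962, 0.1426]] min/max s 0.0692 0.0974
top blue 38 [[0.0886, 0.0333], [0.0935, 0.0678], [0.0969, 0.1001]] min/max s 0.0883 0.097
top pointer_tip [([0.0828, 0.1165, 0.0097], 0.4)]
top guide_line [([0.0852, 0.1115, 0.0126], 0.66)]
top red px 364 269
```

View pics/m2.png

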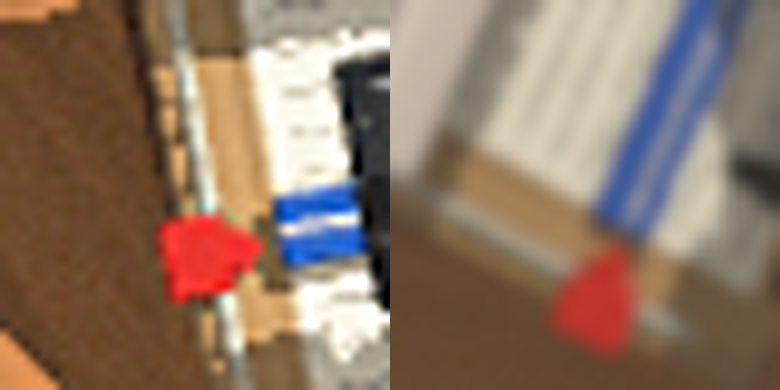

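The guide moved only about 3 mm (servo give), so the line (285,228) is still about 3 mm above the tip (263,245). I'll go on.

```bash
python3 -m creep '[{"wx":0,"wy":0,"wz":0,"tx":-1.5,"ty":0,"tz":0,"gripper":-0.9},{"wx":0,"wy":0,"wz":0,"tx":-3,"ty":0,"tz":0,"gripper":-0.9},{"wx":0,"wy":0,"wz":0,"tx":-3,"ty":0,"tz":0,"gripper":-0.9},{"wx":0,"wy":0,"wz":0,"tx":-3,"ty":0,"tz":0,"gripper":-0.9}]' 18
python3 - <<'E'
from h import *
print(tob(pose()[0]).round(4))
E
```

```text
time_s: 17.5
tool_pos: [0.562, -0.2115, 0.0794]
tool_rot: [179.7, -30.2, 69.3]
force: [-3.8, -0.1, 4.9]
grip_width: 0.014
grasp_force: 18.0
[0.0829 0.0006 0.0185]
```

```bash
python3 -m creep '[{"wx":0,"wy":0,"wz":0,"tx":2.5,"ty":0,"tz":0,"gripper":-0.9},{"wx":0,"wy":0,"wz":0,"tx":2.5,"ty":0,"tz":0,"gripper":-0.9},{"wx":0,"wy":0,"wz":0,"tx":2.5,"ty":0,"tz":0,"gripper":-0.9}]' 18
python3 - <<'E'
from h import *
print(tob(pose()[0]).round(4), (get_obs()["force"]@u).round(2))
E
```

```text
time_s: 17.75
tool_pos: [0.5623, -0.2108, 0.0798]
tool_rot: [179.7, -30.0, 69.2]
force: [-4.5, -2.6, 2.1]
grip_width: 0.0139
grasp_force: 18.0
[0.0837 0.0006 0.0185] -2.41
```

```bash
python3 -m creep '[{"wx":0,"wy":0,"wz":0,"tx":-1.2,"ty":0,"tz":0,"gripper":-0.9},{"wx":0,"wy":0,"wz":0,"tx":-1.2,"ty":0,"tz":0,"gripper":-0.9},{"wx":0,"wy":0,"wz":0,"tx":-1.2,"ty":0,"tz":0,"gripper":-0.9}]' 18
python3 - <<'E'
from h import *
print(tob(pose()[0]).round(4), (get_obs()["force"]@u).round(2))
from ray import *
# same-view, intensity-based: red tip and blue band edges in both cameras
for nm in("side","top"):
    I,X=cloud(nm); B=tob(X); J=I.astype(int)
    red=(J[...,0]-np.maximum(J[...,1],J[...,2])); blu=(J[...,2]-J[...,0])
    m=(red>80)&(abs(B[...,1]-.13)<.03)&(abs(B[...,0]-.083)<.03)
    P=np.array([ray(nm,(x,y),.010) for y,x in zip(*np.nonzero(m))]); print(nm,"red s mid",((P[:,0].min()+P[:,0].max())/2).round(4),"mean",P[:,0].mean().round(4),"tip",P[P[:,1]<P[:,1].min()+.006].mean(0).round(4))
    m=(B[...,1]>.08)&(B[...,1]<.106)&(abs(B[...,0]-.083)<.03)&(B[...,2]>-.002)
    yx=np.nonzero(m); P=np.array([ray(nm,(x,y),.010) for y,x in zip(*yx)]); w=blu[yx]
    for a in np.arange(.06,.106,.003):
        k=(P[:,0]>=a)&(P[:,0]<a+.003); print(round(a+.0015,4),int(w[k].mean()) if k.any() else None,end="; ")
    print()
E
```

```text
time_s: 18.0
tool_pos: [0.5623, -0.2108, 0.0798]
tool_rot: [179.7, -30.2, 69.3]
force: [-3.8, -0.8, 5.7]
grip_width: 0.014
grasp_force: 18.0
[0.0837 0.0006 0.0184] 0.99
side red s mid 0.0826 mean 0.0825 tip [0.0823 0.1171 0.01  ]
0.0615 -8; 0.0645 -9; 0.0675 -16; 0.0705 4; 0.0735 85; 0.0765 93; 0.0795 75; 0.0825 21; 0.0855 39; 0.0885 94; 0.0915 81; 0.0945 35; 0.0975 -11; 0.1005 -9; 0.1035 -6; 0.1065 -5; 
top red s mid 0.0843 mean 0.0841 tip [0.0843 0.1173 0.01  ]
0.0615 -32; 0.0645 -34; 0.0675 -32; 0.0705 -19; 0.0735 17; 0.0765 46; 0.0795 51; 0.0825 42; 0.0855 42; 0.0885 59; 0.0915 86; 0.0945 71; 0.0975 32; 0.1005 1; 0.1035 -29; 0.1065 -34;
```

```bash
python3 -m creep '[{"wx":0,"wy":0,"wz":0,"tx":-2.2,"ty":0,"tz":0,"gripper":-0.9},{"wx":0,"wy":0,"wz":0,"tx":-2.2,"ty":0,"tz":0,"gripper":-0.9},{"wx":0,"wy":0,"wz":0,"tx":-2.2,"ty":0,"tz":0,"gripper":-0.9},{"wx":0,"wy":0,"wz":0,"tx":-0.8,"ty":0,"tz":0,"gripper":-0.9},{"wx":0,"wy":0,"wz":0,"tx":-0.8,"ty":0,"tz":0,"gripper":-0.9}]' 18
python3 - <<'E'
from h import *
print(tob(pose()[0]).round(4), (get_obs()["force"]@u).round(2))
E
```

```text
time_s: 18.52
tool_pos: [0.5617, -0.2125, 0.0788]
tool_rot: [179.7, -30.0, 69.2]
force: [-4.2, -2.8, 4.2]
grip_width: 0.0139
grasp_force: 18.0
[0.0817 0.0006 0.0185] -1.44
```

```bash
python3 -m creep '[{"wx":0,"wy":0,"wz":0,"tx":1.6,"ty":0,"tz":0,"gripper":-0.9},{"wx":0,"wy":0,"wz":0,"tx":1.6,"ty":0,"tz":0,"gripper":-0.9},{"wx":0,"wy":0,"wz":0,"tx":1.6,"ty":0,"tz":0,"gripper":-0.9},{"wx":0,"wy":0,"wz":0,"tx":0.9,"ty":0,"tz":0,"gripper":-0.9},{"wx":0,"wy":0,"wz":0,"tx":0.9,"ty":0,"tz":0,"gripper":-0.9}]' 18
python3 - <<'E'
from h import *
print(tob(pose()[0]).round(4), (get_obs()["force"]@u).round(2))
E
```

```text
time_s: 18.93
tool_pos: [0.562, -0.2117, 0.0793]
tool_rot: [179.7, -30.0, 69.2]
force: [-3.8, -2.5, 4.4]
grip_width: 0.0138
grasp_force: 18.0
[0.0826 0.0006 0.0184] -0.99
```

```bash
python3 -m creep '[{"wx":0,"wy":0,"wz":0,"tx":0,"ty":0,"tz":0,"gripper":-0.5},{"wx":0,"wy":0,"wz":0,"tx":0,"ty":0,"tz":0,"gripper":0},{"wx":0,"wy":0,"wz":0,"tx":0,"ty":0,"tz":0,"gripper":0},{"wx":0,"wy":0,"wz":0,"tx":0,"ty":0,"tz":0,"gripper":0},{"wx":0,"wy":0,"wz":0,"tx":0,"ty":0,"tz":0,"gripper":0}]' 10 && python3 -m creep '[{"wx":0,"wy":0,"wz":0,"tx":0,"ty":0,"tz":-15,"gripper":0},{"wx":0,"wy":0,"wz":0,"tx":0,"ty":0,"tz":-45,"gripper":0},{"wx":0,"wy":0,"wz":0,"tx":0,"ty":0,"tz":-80,"gripper":0},{"wx":0,"wy":0,"wz":0,"tx":0,"ty":0,"tz":-115,"gripper":0},{"wx":0,"wy":0,"wz":0,"tx":0,"ty":0,"tz":-150,"gripper":0}]' && python3 -m creep '[{"wx":0,"wy":0,"wz":0,"tx":-20,"ty":0,"tz":-30,"gripper":0},{"wx":0,"wy":0,"wz":0,"tx":-40,"ty":0,"tz":-60,"gripper":0},{"wx":0,"wy":0,"wz":0,"tx":-60,"ty":0,"tz":-90,"gripper":0},{"wx":0,"wy":0,"wz":0,"tx":-80,"ty":0,"tz":-110,"gripper":0},{"wx":0,"wy":0,"wz":0,"tx":-80,"ty":0,"tz":-110,"gripper":0}]'
sed -i 's/-25:cv_+15,cu-20:cu+20/-100:cv_+40,cu-70:cu+70/' meas.py; python3 meas.py pics/m3.png
python3 - <<'E'
from ray import *
for nm in("side","top"):
    I,X=cloud(nm); B=tob(X); J=I.astype(int); blu=(J[...,2]-J[...,0])
    m=(B[...,1]>.05)&(B[...,1]<.106)&(abs(B[...,0]-.083)<.03)&(B[...,2]>-.002)
    yx=np.nonzero(m); P=np.array([ray(nm,(x,y),.010) for y,x in zip(*yx)]); w=blu[yx]
    for a in np.arange(.068,.1,.002):
        k=(P[:,0]>=a)&(P[:,0]<a+.002); print(round(a+.001,4),int(w[k].mean()) if k.any() else None,end="; ")
    print()
E
```

```text
time_s: 19.35
tool_pos: [0.5624, -0.211, 0.079]
tool_rot: [179.7, -30.1, 69.2]
force: [-0.7, 0.8, 0.2]
grip_width: 0.0388
grasp_force: 0.0
time_s: 19.77
tool_pos: [0.5338, -0.2827, 0.2114]
tool_rot: [179.6, -30.0, 69.2]
force: [0.8, -0.4, 1.3]
grip_width: 0.0435
grasp_force: 0.0
time_s: 20.18
tool_pos: [0.4852, -0.4047, 0.2665]
tool_rot: [179.6, -29.6, 68.7]
force: [-0.9, -0.6, 0.5]
grip_width: 0.0434
grasp_force: 0.0
tcp [-0.0036  0.0038  0.2844]
side red 67 [[0.0701, 0.1168], [0.0824, 0.1336], [0.0945, 0.1448]] min/max s 0.0697 0.0951
side blue 126 [[0.0714, 0.0321], [0.0794, 0.0696], [0.0929, 0.1055]] min/max s 0.0711 0.0938
side pointer_tip [([0.0816, 0.1128, 0.0058], 0.45)]
side guide_line []
side red px 309 278
top red 55 [[0.0721, 0.1153], [0.0849, 0.1325], [0.0956, 0.1436]] min/max s 0.0677 0.0967
top blue 36 [[0.0862, 0.0315], [0.0899, 0.0669], [0.0949, 0.1013]] min/max s 0.0849 0.0954
top pointer_tip [([0.0817, 0.1099, 0.0079], 0.54)]
top guide_line [([0.0817, 0.11, 0.011], 0.73)]
top red px 364 269
0.069 -18; 0.071 79; 0.073 174; 0.075 172; 0.077 159; 0.079 119; 0.081 52; 0.083 -15; 0.085 111; 0.087 170; 0.089 177; 0.091 156; 0.093 98; 0.095 14; 0.097 -12; 0.099 -13; 
0.069 -20; 0.071 -5; 0.073 22; 0.075 40; 0.077 55; 0.079 51; 0.081 35; 0.083 28; 0.085 37; 0.087 54; 0.089 67; 0.091 84; 0.093 70; 0.095 63; 0.097 28; 0.099 6;
```

View pics/m3.png

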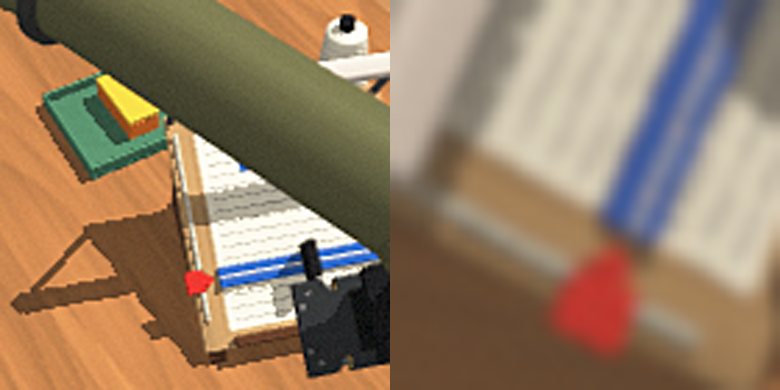

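The white line (218,275) is level with the red tip (212,282). It measures s = 0.0826 against 0.0824 in the side view and 0.083 against 0.084 in the top view. The box is in the tray and the arm is clear, so I'll hand the job in.

```bash
python3 -c "
from cell import env
print(env.sign_off())"
```

```text
the job is handed in; nothing more can be done
None
```

The job is handed in: the bead box lies flat, lid up, on the tray floor, and the line guide is released with its white line level with the red pointer to within about 1 mm by both cameras.

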